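# Push the battery pack through the charger's spring flap until it clicks home

## Task

Put the larger of the two battery packs on charge: stand it in the mouth of the shelf charger, push it down through the spring flap until its catch clicks and it stays down, and let the two leaves of the flap close behind it. Press with feeling and stop once it is home, do not force it, and leave the other things on the shelf where they are.

Things in the scene. Friction and masses are not known exactly. Their poses are not given: they have to be found in the camera images.
- pack: the larger battery pack, to be loaded: upright plastic block 32 (x) x 60 (y) x 90 (z) mm, about 0.22 kg, grey with a black head. Origin at the centre of its underside, z up. The lowest 10 mm taper to 22 x 52 mm. Grip it across x (32 mm), on its two plain wide faces. Half a turn about z makes no difference
- pack_top (a point): centre of that pack's flat top, 90 mm above its origin; pushed here with shut fingers, which follow it up to 44 mm into the mouth and best fit with their closing line along the charger's y, the long way of the mouth. Between 10 and 20 mm below the top a level catch groove, 4.5 mm deep, runs across each narrow end (+y and -y) of the pack
- dock: the charger, fixed to the shelf: grey steel housing with a flat top, 96 (x) x 146 (y) x 158 (height) mm, from y = -50 to +96 mm of its origin, which lies on the shelf under the centre of the well; z up. Do not press on the seated or sinking pack, or on the charger, with more than 25 N; the pack's contacts with it (leaves, catches, plate) must stay under 40 N in all
- mouth (a point): centre of the charger's mouth, level with the rim, 158 mm above the shelf, axes as the charger's: mouth 40 (x) x 64 (y) mm. The pack goes in upright, its x along the charger's x (either way). The flap's two leaves lie just under the mouth and open downward only; the pack's foot needs 5 to 12 N to spread them, then they rub lightly on its sides
- throat (a point): centre of the top of the narrow well, 28 mm below the mouth: 35 (x) x 63 (y) mm from here down, no room for fingers beside the pack. 47 to 62 mm below the rim its foot comes to rest on two spring catches in the well's ends, which hold its weight; push it on by the middle of its top with shut fingers
- seat (a point): point on the well's axis 124.5 mm below the mouth, where the underside of a seated pack lies on average. The contact cradle is on a setting screw, so home is up to 7.5 mm above or below this, unseen: the pack's top then lies 27 to 42 mm under the rim. 23 mm before home the foot meets a sprung plate: 9 N, then 0.14 N more per mm; it lifts an unlatched pack again
- leaf_near (a joint): angle in rad of the flap leaf hinged on the charger's -x side of the mouth: 0 shut (level, 3 mm under the rim), 1.55 hanging straight down; 21.5 x 61 mm, 2.5 mm thick grey plastic with a steel edge, spring shut
- leaf_far (a joint): the same for the leaf hinged on the charger's +x side. (What is felt at the end of the push: it grows to about 12 to 19 N, drops by 3 to 7 N as the catches snap into the grooves and the pack is home, and 1.5 mm deeper comes a hard stop)
- spare: the smaller battery pack, not wanted: same make, 32 (x) x 34 (y) x 62 mm high, origin at the centre of its underside; the two packs stand near each other in either order
- jar: bystander: frosted plastic storage jar with grey twist lid, diameter 88, 104 mm high, origin at the centre of its underside
- crampon: bystander: grey steel crampon standing on its points, 260 x 92 mm, 76 mm high at the heel, long axis x, origin under its middle
- shovel_grip: bystander: orange D-shaped shovel grip with a stub of tube, lying, 250 x 132 x 34 mm high, long axis x
- multitool: bystander: folded steel multi-tool lying flat, 122 x 36 x 20 mm high, long axis x, origin at the centre of its underside
- headlamp: bystander: black headlamp housing without strap, 50 x 70 x 43 mm high, origin at the centre of its underside
Things that resemble listed ones, but are neither listed nor needed, are in the scene too. Leave any yellow look-alike of the pack alone.

How it is judged (in metres and radians):
On the way, in this order (a step that is already met when the one before it is completed fails the run):
1. the pack's foot has gone in through the flap: more than 35 mm below the rim, both leaves pushed down (z of pack in the frame of mouth below -0.035 m and horizontal distance between pack and mouth below 0.012 m and value of joint each of leaf_near, leaf_far above 0.8 rad), for 0.1 s.
2. the pack has been pushed right down, its top at least 25.5 mm below the rim (z of pack in the frame of mouth below -0.1155 m), for 0.1 s.
At the end, for the whole second after the job is handed in: the larger pack is held down in the well by the catches, its top at least 25.5 mm below the rim (without the catch it rises above that), upright within 0.08 rad and at rest, and both leaves of the flap are shut over it to within 0.12 rad (z of pack in the frame of mouth below -0.1155 m and horizontal distance between pack and mouth below 0.006 m and angle between pack's own z axis and vertical below 0.08 rad and linear speed of pack below 0.01 m/s and value of joint each of leaf_near, leaf_far below 0.12 rad); the robot touches nothing.
It fails at once if the pack is forced: pressed with more than 25 N once it is in the well with its top below the rim (horizontal distance between pack and mouth below 0.02 m and z of pack in the frame of mouth below -0.09 m and contact force between the fingers and pack above 25 N).
It fails at once if the pack is jammed or rammed into the charger: their contact forces pass 40 N in all (contact force between pack and dock above 40 N).
It fails at once if the gripper or arm presses on the charger with more than 25 N (contact force between the arm and dock above 25 N).
It fails at once if another thing on the shelf is shifted by more than 30 mm (distance of any of spare, jar, crampon, shovel_grip, multitool, headlamp from where it was at the start of the episode above 0.03 m).
It also fails if it takes over 67 s, if anything falls off the work surface, if the arm or the gripper's body presses on something with over 40 N, if the wrist force passes 120 N, or if a joint passes its speed limit or range.

## Robot

A 6-joint arm with a two-finger parallel gripper is mounted at the origin on the work surface. World frame = base frame: x ahead of the robot, y to its left, z up, the work surface at z = 0. Lengths are in mm, angles in rad, forces in N, time in s.
With the tool pointing down it reaches from about 275 to 725 mm from the base axis. Payload 15.9 kg.
Tool frame: the origin (TCP) lies at the very end of the fingers, on their centre line; the grasp point (between the pads) lies hold_point_z behind it (hold_point_z is the distance from the TCP to the grasp point, in mm); z points along the fingers, y is the direction in which the jaws open and shut (so a half turn about z gives the same grasp; the last joint's range is limited). The gripper opens to 85 mm and grips with 20 to 120 N. Pads are 22 mm wide; open, the fingers measure 114 mm over their backs; the gripper's body (76 mm by 85 mm) begins 54 mm behind the grasp point. The pads swing forward as they close: fully open they stand 13 mm farther back than shut.
Start: joints at [1.245, 0.213, -0.034, 1.323, 0, 1.571], TCP at [160.027, 473.684, 231.306] pointing down, gripper open.
Joint ranges: [-2.98, 2.98], [-0.74, 1.72], [-1.14, 1.35], [-2.1, 2.04], [-1.57, 1.44], [-3.14, 3.14]. Speed limits (rad/s): [1.89, 1.89, 2.39, 2.57, 3.14, 3.14].

## Interface

Orientations are given as a unit quaternion [w, x, y, z].
In Python, from bench import read_state, get_image, calibration, sign_off, hold_point_z gives the robot as it stands. The module is installed in compiled form; this text tells all that it offers.
- The arm moves only by the tool servo_tool, never from a script. Its argument "moves" is a list of rows, each a list of 7 numbers: the shift along the tool's x, y, z in mm, then the turn, a rotation vector about the tool's x, y, z in degrees, then the opening, from -1 (shut) to 1 (fully open). A call has 1 to 12 rows; each row is the pose to reach, as a shift and turn from the pose commanded when the call began, along the tool's axes at that moment; what a row does not reach only later rows make up. A row lasts 1/10 s, in which the tool goes at most 50 mm and 8.59 degrees, less where a joint would pass 70% of its speed; a pose out of reach is approached as far as the arm can. A call with a gripper value outside its range is refused whole. The fingers move at their own pace and stop on an object; the grip force is fixed at half the most. Time passes only in rows, so rows that repeat a pose let the fingers close. It gives the time, the measured TCP pose, the force and the opening at its end, in the units of the state.
- read_state(): the state, without advancing time (a new reading comes with each control period).
- get_image(name): name is "scene" or "top"; returns (picture, depth): 400x640x3 uint8, red, green, blue; 400x640 float32, mm along the optical axis (not along the pixel's ray), 0 where there is no reading.
- calibration(name): a dict with "K" (3x3 intrinsics, pixels), "R" (3x3) and "t" (3): a world point X has camera coordinates R X + t. Camera axes: x right, y down, z forward; pixel columns grow to the right and rows downward; lengths in mm; the calibration is good to about 2 mm. A picture is of the moment at which its call begins. calibration takes no time and is no camera call.
- sign_off(): hands the job in, once; it reports no verdict.
The state is a dict: "clock": time; "joints": joint angles; "dq": joint speeds; "joint_torque": joint torques, N m; "ee_pos": TCP position; "ee_rot": TCP orientation; "wrist_force": force on the tool from outside, world axes, zero at the start; "ft_torque": the same for the moment, N m; "gripper_width": finger opening in mm.
Only numpy, scipy, OpenCV 4.12 (cv2) and the standard library are available. Lean on these libraries where they do the work, as an engineer would, in place of code of your own. Each camera call takes 0.05 s, during which the arm holds its last target. There are 200 camera calls.

## Working session

There is one attempt and no reset: what is moved stays moved. The work goes in short steps, Python scripts to look and compute and a tool call to move; the robot and the scene stay as the last step left them, time stands still between calls to the robot, and variables do not carry over. Pictures are saved under pics/ and viewed, about 8 in all and at most 12, crops included, and the job is handed in when it is done.

Besides the shell and the picture viewer there is one more tool, called after ">>>" as name([rows], argument=value, ...), one row to a line, values as JSON. servo_tool: Moves the arm, as the interface text tells. Its arguments: {"type":"object","properties":{"moves":{"type":"array","items":{"type":"array","items":{"type":"number"}}}},"required":["moves"]}

```bash
mkdir -p pics; cat > h.py <<'E'
import numpy as np, cv2
from bench import *
def shot(name):
    im,d=get_image(name); c=calibration(name)
    K,R,t=[np.array(c[k],float) for k in("K","R","t")]
    v,u=np.mgrid[0:400,0:640]
    P=np.stack([(u-K[0,2])/K[0,0]*d,(v-K[1,2])/K[1,1]*d,d],-1)
    W=(P-t.ravel())@R
    W[d==0]=np.nan
    return im,d,W
E
python3 - <<'E'
from h import *
for n in("scene","top"):
    im,d,W=shot(n); cv2.imwrite(f"pics/{n}0.png",im[:,:,::-1]); np.save(n+"W.npy",W); np.save(n+"I.npy",im)
    c=calibration(n); print(n,(-np.array(c["R"]).T@np.array(c["t"]).ravel()).round(), c["K"][0][0])
print(read_state(),hold_point_z)
E
```

```text
scene [1056. -515. 1154.] 454.7983490156196
top [ 361.   61. 1267.] 502.1472436991605
{'clock': 0.1, 'joints': array([ 1.24498186e+00,  2.13322699e-01, -3.49612162e-02,  1.32350383e+00,
        1.45872790e-05,  1.57075531e+00]), 'dq': array([-0.00051918, -0.00179158,  0.00126373, -0.00096074,  0.00048878,
       -0.00035545]), 'joint_torque': array([-1.41539172e-04, -6.87248468e+01,  4.87804842e+01,  1.23606712e-02,
        8.77912407e-05,  4.32983398e-06]), 'ee_pos': array([159.94143034, 473.4170554 , 230.8717208 ]), 'ee_rot': array([-8.76047690e-05,  1.62167373e-01,  9.86763141e-01, -4.87959976e-04]), 'wrist_force': array([ 0.59884176, -0.59637146,  0.27058468]), 'ft_torque': array([-0.02978411, -0.00102257, -0.03589062]), 'gripper_width': 85.76296393548161} 18.700000000000003
```

View pics/scene0.png

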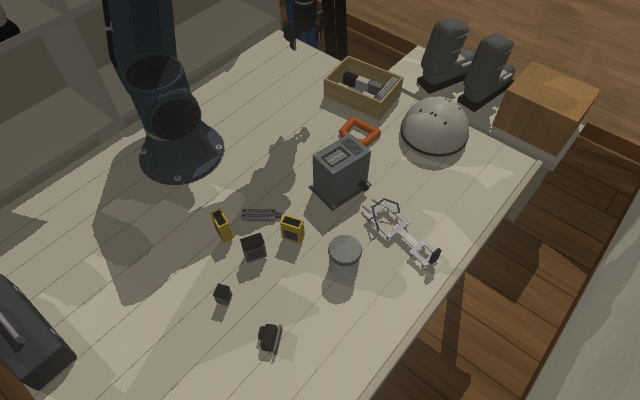

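View pics/top0.png

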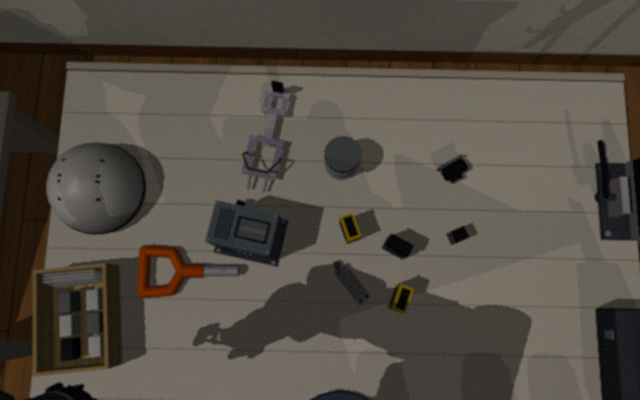

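The scene view shows the grey packs at (253,247) and (222,294), and the charger at (341,170). In the top view the larger pack is at (398,245), the spare at (458,235) and the charger at (247,232), with yellow look-alikes at (350,227) and (401,297).

```bash
python3 - <<'E'
from h import *
W=np.load("topW.npy"); I=np.load("topI.npy")
def rect(m,name):
    p=W[m][:,:2].astype(np.float32); r=cv2.minAreaRect(p); print(name,m.sum(),np.round(p.mean(0)),np.round(W[m][:,2].mean(),1),[np.round(x,1) for x in r], np.round(cv2.boxPoints(r)).tolist())
def roi(u0,u1,v0,v1,z0,z1):
    m=np.zeros((400,640),bool); m[v0:v1,u0:u1]=1
    return m&(W[...,2]>z0)&(W[...,2]<z1)
rect(roi(375,425,225,268,84,97),"pack")
rect(roi(440,480,220,250,55,70),"spare")
rect(roi(195,300,195,270,152,165),"dock")
rect(roi(335,365,205,245,60,110),"yel1")
rect(roi(385,418,280,315,60,110),"yel2")
big=cv2.resize(np.clip(I[190:320,190:490][:,:,::-1].astype(float)*2,0,255).astype(np.uint8),None,fx=2.6,fy=2.6,interpolation=cv2.INTER_CUBIC)
cv2.imwrite("pics/c1.png",big)
# dock heights map around
print(np.round(W[215:250:3,220:275:4,2]).tolist())
E
```

```text
pack 355 [ 485. -130.] 89.3 [array([ 485.9, -130.3]), array([59.8, 32.8]), np.float64(62.6)] [[458.0, -149.0], [487.0, -164.0], [514.0, -111.0], [485.0, -96.0]]
spare 192 [ 518. -281.] 61.0 [array([ 518.5, -281.2]), array([31.7, 36. ]), np.float64(24.1)] [[497.0, -271.0], [511.0, -304.0], [540.0, -291.0], [526.0, -258.0]]
dock 2697 [510. 232.] 157.0 [array([510.2, 232. ]), array([147. ,  95.9]), np.float64(78.7)] [[449.0, 169.0], [543.0, 150.0], [572.0, 295.0], [478.0, 313.0]]
yel1 386 [526. -13.] 87.3 [array([527.7, -14. ]), array([60.5, 32.8]), np.float64(20.1)] [[494.0, -9.0], [505.0, -40.0], [562.0, -19.0], [550.0, 12.0]]
yel2 419 [ 361. -135.] 87.3 [array([ 361.5, -137.1]), array([32.6, 60.1]), np.float64(70.2)] [[328.0, -142.0], [384.0, -163.0], [395.0, -132.0], [339.0, -112.0]]
[[159.0, 152.0, 157.0, 155.0, 156.0, 158.0, 161.0, 155.0, 159.0, 159.0, 157.0, 157.0, 155.0, 154.0], [158.0, 155.0, 156.0, 159.0, 155.0, 159.0, 161.0, 162.0, 157.0, 162.0, 159.0, 158.0, 156.0, 155.0], [157.0, 155.0, 162.0, 156.0, 154.0, 154.0, 157.0, 155.0, 160.0, 160.0, 160.0, 156.0, 155.0, 157.0], [16
[... 193 characters left out ...]
0], [158.0, 159.0, 156.0, 158.0, 157.0, 157.0, 152.0, 157.0, 52.0, 154.0, 156.0, 152.0, 159.0, 158.0], [158.0, 158.0, 161.0, 154.0, 157.0, 153.0, 156.0, 152.0, 155.0, 157.0, 154.0, 153.0, 156.0, 158.0], [153.0, 156.0, 157.0, 155.0, 162.0, 150.0, 155.0, 156.0, 154.0, 155.0, 156.0, 152.0, 157.0, 155.0], [159.0, 158.0, 157.0, 155.0, 158.0, 160.0, 159.0, 154.0, 156.0, 152.0, 155.0, 150.0, 155.0, 154.0], [156.0, 158.0, 162.0, 156.0, 157.0, 158.0, 155.0, 155.0, 158.0, 155.0, 152.0, 158.0, 160.0, 156.0], [145.0, 157.0, 158.0, 157.0, 157.0, 159.0, 158.0, 157.0, 158.0, 155.0, 160.0, 154.0, 157.0, 150.0], [22.0, 88.0, 108.0, 136.0, 157.0, 159.0, 158.0, 157.0, 158.0, 155.0, 156.0, 161.0, 159.0, 131.0]]
```

View pics/c1.png

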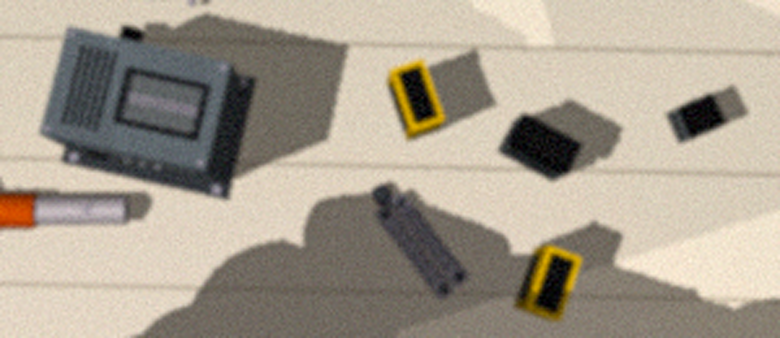

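```bash
cat >> h.py <<'E'
from scipy.spatial.transform import Rotation as Ro
def go(x,y,z,yaw):
    """tool-frame shift + rotvec to put TCP at x,y,z pointing down with tool y at world angle yaw (mod 180)"""
    s=read_state(); q=s["ee_rot"]; R=Ro.from_quat([q[1],q[2],q[3],q[0]])
    best=None
    for k in(0,180):
        a=np.radians(yaw+k); ty=np.array([np.cos(a),np.sin(a),0]); tz=np.array([0,0,-1.])
        T=Ro.from_matrix(np.stack([np.cross(ty,tz),ty,tz],1)); rv=(R.inv()*T).as_rotvec(degrees=True)
        print(k,"shift",R.inv().apply(np.array([x,y,z])-s["ee_pos"]).round(1),"rv",rv.round(2))
    print("pos",s["ee_pos"].round(1),"F",s["wrist_force"].round(1),"j",s["joints"].round(2),"w",round(s["gripper_width"],1),"t",s["clock"])
def ray(name,u,v,z):
    c=calibration(name);K,R,t=[np.array(c[k],float) for k in("K","R","t")]
    C=-R.T@t.ravel(); d=R.T@np.linalg.inv(K)@[u,v,1]; return C+d*(z-C[2])/d[2]
E
python3 - <<'E'
from h import *
I=np.load("topI.npy"); g=I.max(2)
m=np.zeros_like(g); m[208:252,230:277]=(g[208:252,230:277]<32)
n,l,st,ce=cv2.connectedComponentsWithStats(m); print(st.tolist(),g[215:250:3,225:280:4].tolist())
k=1+np.argmax(st[1:,4]); p=np.argwhere(l==k)[:,::-1].astype(np.float32); r=cv2.minAreaRect(p); print(r, ray("top",*r[0],158))
print([ray("top",*b,158).round(1).tolist() for b in cv2.boxPoints(r)])
go(486,-130,180,-27.4)
E
```

```text
[[0, 0, 640, 400, 255696], [234, 216, 37, 28, 196], [231, 221, 1, 1, 1], [230, 224, 1, 2, 2], [276, 225, 1, 1, 1], [270, 228, 7, 24, 89], [230, 248, 7, 4, 15]] [[40, 35, 37, 56, 45, 51, 60, 56, 53, 54, 51, 53, 58, 58], [34, 34, 43, 43, 31, 25, 25, 42, 55, 54, 55, 57, 57, 48], [41, 43, 47, 37, 48, 51, 50, 40, 29, 27, 33, 52, 57, 36], [42, 40, 55, 17, 51, 51, 52, 50, 50, 52, 42, 23, 54, 24], [39, 28, 57, 16, 64, 66, 59, 48, 53, 44, 48, 33, 56, 16], [35, 35, 51, 28, 56, 62, 65, 62, 66, 62, 46, 36, 51, 16], [37, 42, 47, 32, 51, 52, 51, 53, 60, 65, 46, 50, 49, 20], [38, 49, 46, 22, 36, 45, 54, 52, 52, 52, 27, 54, 43, 18], [43, 52, 54, 58, 47, 35, 22, 30, 43, 51, 24, 55, 27, 13], [53, 50, 54, 54, 56, 51, 57, 53, 38, 25, 20, 56, 26, 14], [49, 52, 52, 54, 50, 58, 56, 53, 59, 50, 55, 56, 11, 22], [15, 33, 41, 45, 51, 54, 52, 52, 53, 53, 54, 52, 13, 22]]
((251.94119262695312, 229.2353057861328), (32.98484420776367, 21.828205108642578), 14.03624439239502) [506.70088993 209.79957884 158.        ]
[[491.1, 250.5, 158.0], [538.9, 241.1, 158.0], [522.4, 168.9, 158.0], [474.8, 178.8, 158.0]]
0 shift [-502.  -467.3   51.3] rv [-4.000e-02  5.000e-02  9.873e+01]
180 shift [-502.  -467.3   51.3] rv [-5.000e-02 -4.000e-02 -8.127e+01]
pos [159.9 473.4 230.9] F [ 0.6 -0.6  0.3] j [ 1.24  0.21 -0.03  1.32  0.    1.57] w 85.8 t 0.1
```

>>> servo_tool([
  [-502, -467.3, 51, 0, 0, 98.7, 1],
  [-502, -467.3, 51, 0, 0, 98.7, 1],
  [-502, -467.3, 51, 0, 0, 98.7, 1],
  [-502, -467.3, 51, 0, 0, 98.7, 1],
  [-502, -467.3, 51, 0, 0, 98.7, 1],
  [-502, -467.3, 51, 0, 0, 98.7, 1],
  [-502, -467.3, 51, 0, 0, 98.7, 1],
  [-502, -467.3, 51, 0, 0, 98.7, 1],
  [-502, -467.3, 51, 0, 0, 98.7, 1],
  [-502, -467.3, 51, 0, 0, 98.7, 1],
  [-502, -467.3, 51, 0, 0, 98.7, 1],
  [-502, -467.3, 51, 0, 0, 98.7, 1],
])

```text
clock: 1.3
ee_pos: [443.8, -53.0, 186.8]
ee_rot: [-0.0, 0.856, 0.517, 0.0]
wrist_force: [1.6, 1.5, -0.3]
gripper_width: 85.2
```

```bash
python3 - <<'E'
from h import *
go(486,-130,180,-27.4)
E
```

```text
0 shift [-48.6  73.2   6.7] rv [ 0.   -0.01 -0.33]
180 shift [-48.6  73.2   6.7] rv [-1.0000e-02 -0.0000e+00  1.7967e+02]
pos [443.8 -53.  186.8] F [ 1.6  1.5 -0.3] j [-0.12  0.12 -0.26  1.19  0.    1.94] w 85.2 t 1.3
```

>>> servo_tool([
  [-48.6, 73.2, 7, 0, 0, 0, 1],
  [-48.6, 73.2, 7, 0, 0, 0, 1],
  [-48.6, 73.2, 7, 0, 0, 0, 1],
  [-48.6, 73.2, 7, 0, 0, 0, 1],
  [-48.6, 73.2, 7, 0, 0, 0, 1],
])

```text
clock: 1.8
ee_pos: [485.6, -126.8, 179.9]
ee_rot: [-0.0, 0.854, 0.52, -0.0]
wrist_force: [0.1, 0.2, -0.2]
gripper_width: 85.4
```

```bash
python3 - <<'E'
from h import *
go(486,-130,64,-27.4)
im,d,W=shot("scene"); cv2.imwrite("pics/s1.png",cv2.resize(im[170:310,180:330,::-1],None,fx=4,fy=4,interpolation=cv2.INTER_CUBIC))
E
```

```text
0 shift [ -2.6   1.9 115.9] rv [-0.04  0.    0.06]
180 shift [ -2.6   1.9 115.9] rv [-0.0000e+00 -6.0000e-02 -1.7994e+02]
pos [ 485.6 -126.8  179.9] F [ 0.1  0.2 -0.2] j [-0.26  0.23 -0.14  1.2   0.    1.79] w 85.4 t 1.8
```

View pics/s1.png

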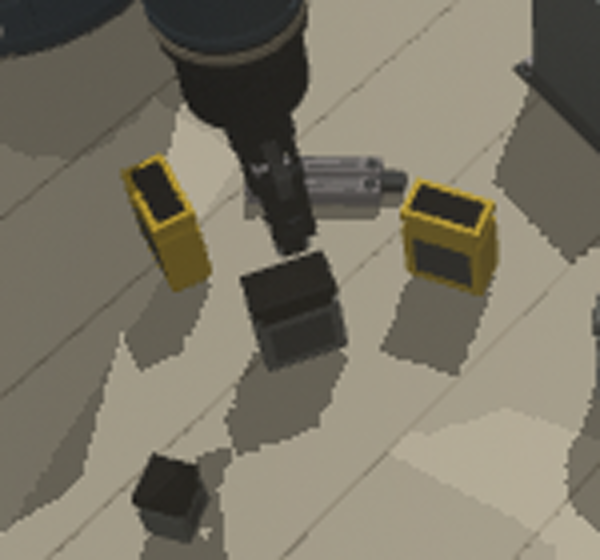

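The pack is at crop (293,310) under the open gripper, with the spare at (170,495) and yellow packs well clear on both sides. I'm going down.

>>> servo_tool([
  [0, 0, 40, 0, 0, 0, 1],
  [0, 0, 75, 0, 0, 0, 1],
  [0, 0, 100, 0, 0, 0, 1],
  [0, 0, 116, 0, 0, 0, 1],
  [0, 0, 116, 0, 0, 0, 1],
  [0, 0, 116, 0, 0, 0, 1],
])

```text
clock: 2.45
ee_pos: [486.2, -126.9, 64.8]
ee_rot: [0.0, 0.854, 0.52, 0.0]
wrist_force: [1.0, -0.0, 0.1]
gripper_width: 85.4
```

>>> servo_tool([
  [0, 0, 0, 0, 0, 0, -1],
  [0, 0, 0, 0, 0, 0, -1],
  [0, 0, 0, 0, 0, 0, -1],
  [0, 0, 0, 0, 0, 0, -1],
  [0, 0, 0, 0, 0, 0, -1],
  [0, 0, 0, 0, 0, 0, -1],
  [0, 0, 0, 0, 0, 0, -1],
  [0, 0, 0, 0, 0, 0, -1],
  [0, 0, 0, 0, 0, 0, -1],
  [0, 0, 0, 0, 0, 0, -1],
])

```text
clock: 3.45
ee_pos: [486.5, -127.6, 64.6]
ee_rot: [0.0, 0.854, 0.52, 0.0]
wrist_force: [-0.8, 0.9, 7.2]
gripper_width: 31.1
```

>>> servo_tool([
  [0, 0, -40, 0, 0, 0, -1],
  [0, 0, -80, 0, 0, 0, -1],
  [0, 0, -130, 0, 0, 0, -1],
  [0, 0, -180, 0, 0, 0, -1],
  [0, 0, -215, 0, 0, 0, -1],
  [0, 0, -215, 0, 0, 0, -1],
  [0, 0, -215, 0, 0, 0, -1],
  [0, 0, -215, 0, 0, 0, -1],
])

```text
clock: 4.25
ee_pos: [485.6, -127.4, 277.6]
ee_rot: [-0.001, 0.854, 0.52, -0.001]
wrist_force: [0.2, -1.0, -1.7]
gripper_width: 31.0
```

```bash
python3 - <<'E'
from h import *
go(506.3,209.6,290,-11.7)
E
```

```text
0 shift [ 308.8 -136.5  -12.2] rv [-1.200e-01  1.000e-02 -1.567e+01]
180 shift [ 308.8 -136.5  -12.2] rv [1.0000e-02 1.7000e-01 1.6433e+02]
pos [ 485.6 -127.4  277.6] F [ 0.2 -1.  -1.7] j [-0.26  0.22  0.09  1.44  0.    1.79] w 31.0 t 4.25
```

>>> servo_tool([
  [50, -22, 0, 0, 0, -3, -1],
  [100, -44, 0, 0, 0, -6, -1],
  [150, -66, 0, 0, 0, -9, -1],
  [200, -88, 0, 0, 0, -12, -1],
  [250, -110, 0, 0, 0, -15.7, -1],
  [290, -128, 0, 0, 0, -15.7, -1],
  [309, -136.5, 0, 0, 0, -15.7, -1],
  [309, -136.5, 0, 0, 0, -15.7, -1],
  [309, -136.5, 0, 0, 0, -15.7, -1],
  [309, -136.5, 0, 0, 0, -15.7, -1],
  [309, -136.5, 0, 0, 0, -15.7, -1],
])

```text
clock: 5.35
ee_pos: [506.9, 208.5, 278.8]
ee_rot: [-0.0, 0.776, 0.631, -0.0]
wrist_force: [1.4, -0.4, -2.1]
gripper_width: 30.7
```

```bash
python3 - <<'E'
from h import *
go(506.3,209.6,250,-11.7)
im,d,W=shot("scene"); np.save("s2W.npy",W);np.save("s2I.npy",im)
a=cv2.resize(im[80:220,280:420,::-1],None,fx=3,fy=3,interpolation=cv2.INTER_CUBIC)
im,d,W=shot("top"); np.save("t2W.npy",W);np.save("t2I.npy",im)
b=cv2.resize(np.clip(im[170:310,170:310,::-1]*2.,0,255).astype(np.uint8),None,fx=3,fy=3,interpolation=cv2.INTER_CUBIC)
cv2.imwrite("pics/s2.png",np.hstack([a[:,:400],b[:,:400]]))
E
```

```text
0 shift [ 1.  -0.8 28.8] rv [-0.02  0.02 -0.05]
180 shift [ 1.  -0.8 28.8] rv [3.0000e-02 3.0000e-02 1.7995e+02]
pos [506.9 208.5 278.8] F [ 1.4 -0.4 -2.1] j [ 0.39  0.32  0.22  1.48 -0.    2.17] w 30.7 t 5.35
```

View pics/s2.png

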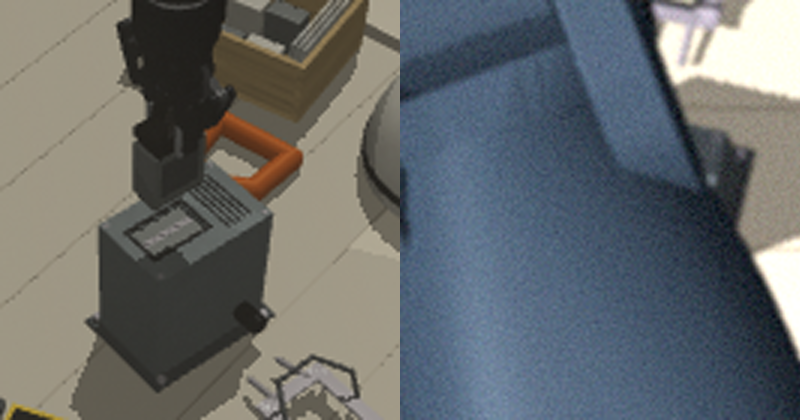

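```bash
python3 - <<'E'
from h import *
W=np.load("s2W.npy")
a=np.radians(-11.7); X=np.array([np.cos(a),np.sin(a)]);Y=np.array([-np.sin(a),np.cos(a)])
L=(W[...,:2]-[506.3,209.6]); lx=L@X; ly=L@Y; z=W[...,2]
u,v=np.meshgrid(np.arange(640),np.arange(400))
def face(n,m,c,o):
    # robust plane position/tilt: c ~ k + s*o
    C,O=c[m],o[m]; k=np.polyfit(O,C,1); r=C-np.polyval(k,O); g=abs(r)<5; k=np.polyfit(O[g],C[g],1)
    print(n,m.sum(),"range",O.min().round(1),O.max().round(1),"mean",C[g].mean().round(2),"slope deg",np.degrees(np.arctan(k[0])).round(2))
box=(u>300)&(u<375)&(v>105)&(v<215)
face("dock -y face",box&(abs(ly+50)<9)&(abs(lx)<44)&(z>20)&(z<150),ly,lx)
face("dock +x face",box&(abs(lx-48)<9)&(ly>-44)&(ly<90)&(z>70)&(z<150),lx,ly)
face("pack -y face",box&(abs(ly+33)<9)&(abs(lx)<13)&(z>224)&(z<262),ly,lx)
face("pack +x face",box&(abs(lx-16)<6)&(ly>-26)&(ly<24)&(z>224)&(z<250),lx,ly)
face("pack -y vs z",box&(abs(ly+33)<9)&(abs(lx)<13)&(z>224)&(z<290),ly,z)
face("pack +x vs z",box&(abs(lx-16)<6)&(ly>-26)&(ly<24)&(z>224)&(z<290),lx,z)
m=box&(abs(lx)<80)&(abs(z-157)<8)&(abs(ly-80)<10); 
top=box&(abs(z-158)<8)&(lx>-46)&(lx<46)&(ly>-48)&(ly<94); print("dock top z",z[top].mean())
E
```

```text
dock -y face 490 range -43.9 44.0 mean -51.72 slope deg 0.11
dock +x face 553 range -44.0 89.9 mean 48.31 slope deg -0.28
pack -y face 55 range -12.2 12.5 mean -34.86 slope deg -0.22
pack +x face 84 range -25.7 23.4 mean 17.95 slope deg 0.34
pack -y vs z 108 range 225.0 288.0 mean -34.46 slope deg 1.54
pack +x vs z 196 range 224.3 289.3 mean 18.06 slope deg 0.46
dock top z 156.92833123930566
```

Scene view (left): the held pack's foot is at crop (165,185), above the mouth at (170,232); the arm hides the top view. Relative to the charger faces, the pack is 3.1 mm toward -y and 1.6 mm toward +x. I'll correct that and go lower.

>>> servo_tool([
  [3, -1.4, 15, 0, 0, 0, -1],
  [3, -1.4, 35, 0, 0, 0, -1],
  [3, -1.4, 48, 0, 0, 0, -1],
  [3, -1.4, 48, 0, 0, 0, -1],
  [3, -1.4, 48, 0, 0, 0, -1],
  [3, -1.4, 48, 0, 0, 0, -1],
  [3, -1.4, 48, 0, 0, 0, -1],
  [3, -1.4, 48, 0, 0, 0, -1],
])

```text
clock: 6.25
ee_pos: [506.4, 212.9, 231.5]
ee_rot: [0.0, 0.775, 0.632, 0.0]
wrist_force: [-0.3, 0.7, -2.2]
gripper_width: 31.3
```

```bash
python3 - <<'E'
from h import *
go(506.3,209.6,250,-11.7)
Ws=[shot("scene") for _ in range(4)]
cv2.imwrite("pics/s3.png",cv2.resize(Ws[0][0][80:220,280:420,::-1],None,fx=4,fy=4,interpolation=cv2.INTER_CUBIC))
a=np.radians(-11.7); X=np.array([np.cos(a),np.sin(a)]);Y=np.array([-np.sin(a),np.cos(a)])
for _,d,W in Ws:
    L=(W[...,:2]-[506.3,209.6]); lx=L@X; ly=L@Y; z=W[...,2]
    u,v=np.meshgrid(np.arange(640),np.arange(400)); box=(u>300)&(u<375)&(v>80)&(v<215)
    def med(m,c): return round(float(np.mean(c[m&(abs(c-np.median(c[m]))<5)])),2),int(m.sum())
    print(med(box&(abs(ly+50)<9)&(abs(lx)<44)&(z>20)&(z<150),ly),med(box&(abs(lx-48)<9)&(ly>-44)&(ly<90)&(z>70)&(z<150),lx),
     med(box&(abs(ly+32)<9)&(abs(lx)<12)&(z>178)&(z<225),ly),med(box&(abs(lx-16)<7)&(ly>-25)&(ly<24)&(z>178)&(z<205),lx))
E
```

```text
0 shift [ -3.2   0.6 -18.5] rv [ 0.04 -0.02  0.03]
180 shift [ -3.2   0.6 -18.5] rv [ 4.0000e-02  6.0000e-02 -1.7997e+02]
pos [506.4 212.9 231.5] F [-0.3  0.7 -2.2] j [ 0.4   0.32  0.1   1.36 -0.    2.17] w 31.3 t 6.25
(-51.76, 494) (48.16, 553) (-30.94, 67) (16.63, 77)
(-51.66, 483) (48.2, 551) (-30.79, 60) (16.92, 83)
(-51.73, 491) (48.21, 549) (-30.7, 60) (16.96, 80)
(-51.85, 491) (48.14, 541) (-31.04, 61) (16.57, 82)
```

>>> servo_tool([
  [-0.7, -0.4, 3, 0, 0, 0, -1],
  [-0.7, -0.4, 6, 0, 0, 0, -1],
  [-0.7, -0.4, 9, 0, 0, 0, -1],
  [-0.7, -0.4, 12, 0, 0, 0, -1],
  [-0.7, -0.4, 14, 0, 0, 0, -1],
  [-0.7, -0.4, 16, 0, 0, 0, -1],
  [-0.7, -0.4, 18, 0, 0, 0, -1],
  [-0.7, -0.4, 20, 0, 0, 0, -1],
])

```text
clock: 7.25
ee_pos: [505.7, 212.3, 211.0]
ee_rot: [0.0, 0.775, 0.632, 0.0]
wrist_force: [-0.5, 0.7, 3.0]
gripper_width: 31.1
```

>>> servo_tool([
  [0, 0, 2, 0, 0, 0, -1],
  [0, 0, 4, 0, 0, 0, -1],
  [0, 0, 6, 0, 0, 0, -1],
  [0, 0, 8, 0, 0, 0, -1],
  [0, 0, 10, 0, 0, 0, -1],
  [0, 0, 10, 0, 0, 0, -1],
])

```text
clock: 7.85
ee_pos: [505.4, 212.2, 200.6]
ee_rot: [-0.0, 0.775, 0.632, -0.0]
wrist_force: [0.1, -0.0, -0.7]
gripper_width: 31.0
```

>>> servo_tool([
  [0, 0, 2, 0, 0, 0, -1],
  [0, 0, 4, 0, 0, 0, -1],
  [0, 0, 6, 0, 0, 0, -1],
  [0, 0, 8, 0, 0, 0, -1],
  [0, 0, 10, 0, 0, 0, -1],
  [0, 0, 10, 0, 0, 0, -1],
])

```text
clock: 8.45
ee_pos: [505.4, 212.2, 190.6]
ee_rot: [-0.0, 0.775, 0.632, -0.0]
wrist_force: [-0.1, -1.0, -2.7]
gripper_width: 31.1
```

>>> servo_tool([
  [0, 0, 2, 0, 0, 0, -1],
  [0, 0, 4, 0, 0, 0, -1],
  [0, 0, 6, 0, 0, 0, -1],
  [0, 0, 8, 0, 0, 0, -1],
  [0, 0, 10, 0, 0, 0, -1],
  [0, 0, 10, 0, 0, 0, -1],
])

```text
clock: 9.05
ee_pos: [505.4, 212.2, 180.6]
ee_rot: [-0.0, 0.775, 0.632, -0.0]
wrist_force: [0.3, -0.5, -2.1]
gripper_width: 30.9
```

>>> servo_tool([
  [0, 0, 1, 0, 0, 0, -1],
  [0, 0, 2, 0, 0, 0, -1],
  [0, 0, 3, 0, 0, 0, -1],
  [0, 0, 4, 0, 0, 0, -1],
  [0, 0, 4, 0, 0, 0, -1],
])

```text
clock: 9.55
ee_pos: [505.6, 212.2, 176.8]
ee_rot: [-0.0, 0.775, 0.632, -0.0]
wrist_force: [0.8, -0.0, -2.9]
gripper_width: 30.9
```

>>> servo_tool([
  [0, 0, 1, 0, 0, 0, -1],
  [0, 0, 2, 0, 0, 0, -1],
  [0, 0, 3, 0, 0, 0, -1],
  [0, 0, 3, 0, 0, 0, -1],
])

```text
clock: 9.95
ee_pos: [505.6, 212.2, 173.8]
ee_rot: [-0.0, 0.775, 0.632, -0.0]
wrist_force: [0.5, 1.0, -3.4]
gripper_width: 30.9
```

>>> servo_tool([
  [0, 0, 1, 0, 0, 0, -1],
  [0, 0, 2, 0, 0, 0, -1],
  [0, 0, 2, 0, 0, 0, -1],
])

```text
clock: 10.25
ee_pos: [505.5, 212.2, 171.8]
ee_rot: [-0.0, 0.775, 0.632, -0.0]
wrist_force: [-0.4, -0.2, -3.4]
gripper_width: 30.8
```

>>> servo_tool([
  [0, 0, 1, 0, 0, 0, -1],
  [0, 0, 2, 0, 0, 0, -1],
  [0, 0, 2, 0, 0, 0, -1],
])

```text
clock: 10.55
ee_pos: [505.6, 212.2, 169.8]
ee_rot: [-0.0, 0.775, 0.632, -0.0]
wrist_force: [0.7, 0.5, -3.0]
gripper_width: 31.3
```

>>> servo_tool([
  [0, 0, 1, 0, 0, 0, -1],
  [0, 0, 2, 0, 0, 0, -1],
  [0, 0, 2, 0, 0, 0, -1],
])

```text
clock: 10.85
ee_pos: [505.5, 212.2, 167.8]
ee_rot: [-0.0, 0.775, 0.632, -0.0]
wrist_force: [1.3, -0.4, -2.5]
gripper_width: 31.0
```

>>> servo_tool([
  [0, 0, 1, 0, 0, 0, -1],
  [0, 0, 2, 0, 0, 0, -1],
  [0, 0, 2, 0, 0, 0, -1],
])

```text
clock: 11.15
ee_pos: [505.5, 212.2, 165.8]
ee_rot: [-0.0, 0.775, 0.632, -0.0]
wrist_force: [1.2, 0.5, -1.9]
gripper_width: 30.9
```

>>> servo_tool([
  [0, 0, 1, 0, 0, 0, -1],
  [0, 0, 2, 0, 0, 0, -1],
  [0, 0, 2, 0, 0, 0, -1],
])

```text
clock: 11.45
ee_pos: [505.5, 212.2, 163.8]
ee_rot: [-0.0, 0.775, 0.632, -0.0]
wrist_force: [0.4, -0.4, -3.1]
gripper_width: 30.7
```

>>> servo_tool([
  [0, 0, 1, 0, 0, 0, -1],
  [0, 0, 1, 0, 0, 0, -1],
])

```text
clock: 11.65
ee_pos: [505.6, 212.2, 162.9]
ee_rot: [-0.0, 0.775, 0.632, -0.0]
wrist_force: [1.0, 0.1, -3.6]
gripper_width: 30.8
```

>>> servo_tool([
  [0, 0, 0, 0, 0, 0, -0.1],
  [0, 0, 0, 0, 0, 0, 0.2],
  [0, 0, 0, 0, 0, 0, 0.4],
  [0, 0, 0, 0, 0, 0, 0.4],
  [0, 0, 0, 0, 0, 0, 0.4],
])

```text
clock: 12.15
ee_pos: [505.6, 212.3, 163.0]
ee_rot: [0.0, 0.775, 0.632, 0.0]
wrist_force: [-0.3, 0.9, -0.2]
gripper_width: 59.8
```

>>> servo_tool([
  [0, 0, -20, 0, 0, 0, 0.4],
  [0, 0, -50, 0, 0, 0, 0.4],
  [0, 0, -75, 0, 0, 0, 0.4],
  [0, 0, -75, 0, 0, 0, 0.4],
  [0, 0, -75, 0, 0, 0, 0.4],
])

```text
clock: 12.65
ee_pos: [505.8, 212.4, 238.0]
ee_rot: [0.0, 0.775, 0.632, 0.0]
wrist_force: [-0.1, 0.4, -1.2]
gripper_width: 59.9
```

```bash
python3 - <<'E'
from h import *
go(505,211,230,78.3)
im,d,W=shot("scene")
cv2.imwrite("pics/s4.png",cv2.resize(im[60:220,270:430,::-1],None,fx=3.5,fy=3.5,interpolation=cv2.INTER_CUBIC))
a=np.radians(-11.7); X=np.array([np.cos(a),np.sin(a)]);Y=np.array([-np.sin(a),np.cos(a)])
L=(W[...,:2]-[506.3,209.6]); lx=L@X; ly=L@Y; z=W[...,2]
m=(abs(lx)<14)&(abs(ly)<28)&(z>170)&(z<215); zz=z[m]; print(m.sum(),np.histogram(zz,bins=np.arange(170,216,3)))
t=m&(abs(z-np.percentile(zz,70))<5); print(z[t].mean(),lx[t].mean(),ly[t].mean())
E
```

```text
0 shift [-1.5 -0.5  8. ] rv [ 5.000e-02  1.000e-02 -8.996e+01]
180 shift [-1.5 -0.5  8. ] rv [ 1.000e-02 -5.000e-02  9.004e+01]
pos [505.8 212.4 238. ] F [-0.1  0.4 -1.2] j [0.4  0.31 0.12 1.37 0.   2.17] w 59.9 t 12.65
143 (array([ 2,  0,  2,  4, 15, 67, 50,  3,  0,  0,  0,  0,  0,  0,  0]), array([170, 173, 176, 179, 182, 185, 188, 191, 194, 197, 200, 203, 206,
       209, 212, 215]))
187.68661166458 0.961181720047486 -0.955956577690597
```

View pics/s4.png

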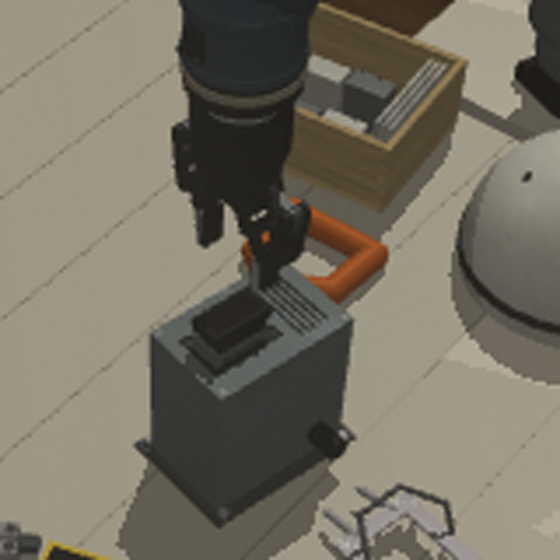

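The pack stands upright in the mouth on the catches, top at about z=188, crop (232,315); the other things look unmoved. Next: shut the fingers, turn them along the charger's y, and centre them over the top.

>>> servo_tool([
  [-2.8, 0.1, -10, 0, 0, -8, -1],
  [-2.8, 0.1, -10, 0, 0, -16, -1],
  [-2.8, 0.1, -10, 0, 0, -24, -1],
  [-2.8, 0.1, -10, 0, 0, -32, -1],
  [-2.8, 0.1, -10, 0, 0, -40, -1],
  [-2.8, 0.1, -10, 0, 0, -48, -1],
  [-2.8, 0.1, -10, 0, 0, -56, -1],
  [-2.8, 0.1, -10, 0, 0, -64, -1],
  [-2.8, 0.1, -10, 0, 0, -72, -1],
  [-2.8, 0.1, -10, 0, 0, -81, -1],
  [-2.8, 0.1, -10, 0, 0, -90, -1],
  [-2.8, 0.1, -10, 0, 0, -90, -1],
])

```text
clock: 13.9
ee_pos: [504.7, 209.3, 246.9]
ee_rot: [-0.001, 0.1, 0.995, -0.0]
wrist_force: [-0.1, 0.7, 0.7]
gripper_width: 0.1
```

>>> servo_tool([
  [0, 0, 0, 0, 0, 0, -1],
  [0, 0, 20, 0, 0, 0, -1],
  [0, 0, 40, 0, 0, 0, -1],
  [0, 0, 50, 0, 0, 0, -1],
  [0, 0, 50, 0, 0, 0, -1],
  [0, 0, 50, 0, 0, 0, -1],
])

```text
clock: 14.5
ee_pos: [505.2, 209.5, 198.5]
ee_rot: [0.0, 0.102, 0.995, 0.0]
wrist_force: [0.3, 0.3, 0.4]
gripper_width: -0.3
```

```bash
python3 - <<'E'
from h import *
go(505.2,209.5,188,78.3)
im,d,W=shot("scene")
cv2.imwrite("pics/s5.png",cv2.resize(im[100:200,290:400,::-1],None,fx=5,fy=5,interpolation=cv2.INTER_CUBIC))
E
```

```text
0 shift [ 0.  -0.  10.5] rv [ 0.01  0.01 -0.04]
180 shift [ 0.  -0.  10.5] rv [ 2.0000e-02 -1.0000e-02  1.7996e+02]
pos [505.2 209.5 198.5] F [0.3 0.3 0.4] j [0.39 0.32 0.02 1.27 0.   0.6 ] w -0.3 t 14.5
```

View pics/s5.png

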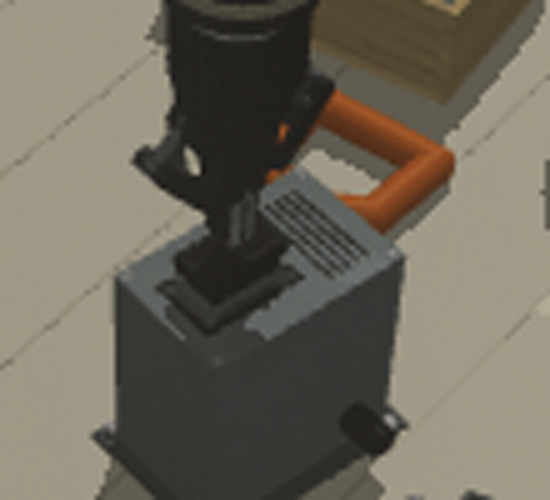

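The shut fingers at crop (243,225) are centred over the pack's top. I'm starting the push.

>>> servo_tool([
  [0, 0, 4, 0, 0, 0, -1],
  [0, 0, 8, 0, 0, 0, -1],
  [0, 0, 10, 0, 0, 0, -1],
  [0, 0, 11, 0, 0, 0, -1],
  [0, 0, 12, 0, 0, 0, -1],
])

```text
clock: 15.05
ee_pos: [505.4, 209.5, 186.3]
ee_rot: [0.0, 0.102, 0.995, 0.0]
wrist_force: [-0.2, -0.0, 5.4]
gripper_width: -0.0
```

>>> servo_tool([
  [0, 0, 1, 0, 0, 0, -1],
  [0, 0, 2, 0, 0, 0, -1],
])

```text
clock: 15.25
ee_pos: [505.4, 209.6, 184.4]
ee_rot: [0.0, 0.102, 0.995, 0.0]
wrist_force: [-0.4, -0.1, 6.1]
gripper_width: -0.3
```

>>> servo_tool([
  [0, 0, 1, 0, 0, 0, -1],
  [0, 0, 2, 0, 0, 0, -1],
])

```text
clock: 15.45
ee_pos: [505.5, 209.6, 182.4]
ee_rot: [0.0, 0.102, 0.995, 0.0]
wrist_force: [1.1, 0.3, 6.8]
gripper_width: 0.1
```

>>> servo_tool([
  [0, 0, 1, 0, 0, 0, -1],
  [0, 0, 2, 0, 0, 0, -1],
  [0, 0, 3, 0, 0, 0, -1],
  [0, 0, 4, 0, 0, 0, -1],
])

```text
clock: 15.85
ee_pos: [505.5, 209.7, 178.4]
ee_rot: [0.0, 0.102, 0.995, 0.0]
wrist_force: [-0.3, -0.1, -0.5]
gripper_width: -0.1
```

>>> servo_tool([
  [0, 0, 1, 0, 0, 0, -1],
  [0, 0, 2, 0, 0, 0, -1],
  [0, 0, 3, 0, 0, 0, -1],
  [0, 0, 4, 0, 0, 0, -1],
])

```text
clock: 16.25
ee_pos: [505.2, 209.5, 173.9]
ee_rot: [0.0, 0.102, 0.995, 0.0]
wrist_force: [-1.0, 0.0, 3.2]
gripper_width: -0.0
```

>>> servo_tool([
  [0, 0, 1, 0, 0, 0, -1],
  [0, 0, 2, 0, 0, 0, -1],
  [0, 0, 3, 0, 0, 0, -1],
  [0, 0, 4, 0, 0, 0, -1],
  [0, 0, 5, 0, 0, 0, -1],
])

```text
clock: 16.75
ee_pos: [505.1, 209.5, 168.9]
ee_rot: [0.0, 0.102, 0.995, -0.0]
wrist_force: [0.1, -0.1, 4.0]
gripper_width: 0.2
```

>>> servo_tool([
  [0, 0, 1, 0, 0, 0, -1],
  [0, 0, 2, 0, 0, 0, -1],
  [0, 0, 3, 0, 0, 0, -1],
  [0, 0, 4, 0, 0, 0, -1],
  [0, 0, 5, 0, 0, 0, -1],
])

```text
clock: 17.25
ee_pos: [505.1, 209.5, 163.9]
ee_rot: [0.0, 0.102, 0.995, 0.0]
wrist_force: [0.0, 0.6, 3.6]
gripper_width: 0.0
```

>>> servo_tool([
  [0, 0, 1, 0, 0, 0, -1],
  [0, 0, 2, 0, 0, 0, -1],
  [0, 0, 3, 0, 0, 0, -1],
  [0, 0, 4, 0, 0, 0, -1],
  [0, 0, 5, 0, 0, 0, -1],
  [0, 0, 6, 0, 0, 0, -1],
])

```text
clock: 17.85
ee_pos: [505.2, 209.5, 157.9]
ee_rot: [0.0, 0.102, 0.995, 0.0]
wrist_force: [-0.0, -0.1, 4.3]
gripper_width: -0.0
```

>>> servo_tool([
  [0, 0, 1, 0, 0, 0, -1],
  [0, 0, 2, 0, 0, 0, -1],
  [0, 0, 3, 0, 0, 0, -1],
  [0, 0, 4, 0, 0, 0, -1],
  [0, 0, 5, 0, 0, 0, -1],
])

```text
clock: 18.35
ee_pos: [505.1, 209.5, 152.9]
ee_rot: [0.0, 0.102, 0.995, -0.0]
wrist_force: [-0.8, 0.6, 4.1]
gripper_width: -0.0
```

>>> servo_tool([
  [0, 0, 1, 0, 0, 0, -1],
  [0, 0, 2, 0, 0, 0, -1],
  [0, 0, 3, 0, 0, 0, -1],
  [0, 0, 4, 0, 0, 0, -1],
  [0, 0, 5, 0, 0, 0, -1],
])

```text
clock: 18.85
ee_pos: [505.2, 209.5, 147.9]
ee_rot: [0.0, 0.102, 0.995, 0.0]
wrist_force: [0.2, 0.1, 3.2]
gripper_width: 0.1
```

>>> servo_tool([
  [0, 0, 1, 0, 0, 0, -1],
  [0, 0, 2, 0, 0, 0, -1],
  [0, 0, 3, 0, 0, 0, -1],
  [0, 0, 4, 0, 0, 0, -1],
])

```text
clock: 19.25
ee_pos: [505.1, 209.5, 143.9]
ee_rot: [-0.0, 0.102, 0.995, 0.0]
wrist_force: [0.1, 0.4, 3.6]
gripper_width: 0.2
```

>>> servo_tool([
  [0, 0, 1, 0, 0, 0, -1],
  [0, 0, 2, 0, 0, 0, -1],
  [0, 0, 3, 0, 0, 0, -1],
])

```text
clock: 19.55
ee_pos: [505.2, 209.5, 140.9]
ee_rot: [0.0, 0.102, 0.995, 0.0]
wrist_force: [1.0, -0.4, 12.2]
gripper_width: 0.2
```

>>> servo_tool([
  [0, 0, 1, 0, 0, 0, -1],
  [0, 0, 2, 0, 0, 0, -1],
  [0, 0, 3, 0, 0, 0, -1],
])

```text
clock: 19.85
ee_pos: [505.6, 209.7, 138.6]
ee_rot: [0.001, 0.102, 0.995, 0.0]
wrist_force: [-0.4, 0.6, 12.4]
gripper_width: -0.2
```

>>> servo_tool([
  [0, 0, 1, 0, 0, 0, -1],
  [0, 0, 2, 0, 0, 0, -1],
])

```text
clock: 20.05
ee_pos: [505.6, 209.7, 136.7]
ee_rot: [0.001, 0.102, 0.995, 0.0]
wrist_force: [-1.2, -0.3, 13.0]
gripper_width: -0.1
```

>>> servo_tool([
  [0, 0, 1, 0, 0, 0, -1],
  [0, 0, 2, 0, 0, 0, -1],
  [0, 0, 3, 0, 0, 0, -1],
  [0, 0, 4, 0, 0, 0, -1],
])

```text
clock: 20.45
ee_pos: [505.6, 209.7, 132.7]
ee_rot: [0.001, 0.102, 0.995, 0.0]
wrist_force: [-2.3, 0.8, 14.0]
gripper_width: 0.4
```

>>> servo_tool([
  [0, 0, 1, 0, 0, 0, -1],
  [0, 0, 2, 0, 0, 0, -1],
  [0, 0, 3, 0, 0, 0, -1],
  [0, 0, 4, 0, 0, 0, -1],
])

```text
clock: 20.85
ee_pos: [505.7, 209.7, 128.8]
ee_rot: [0.001, 0.102, 0.995, 0.0]
wrist_force: [-1.4, -0.4, 14.3]
gripper_width: 0.0
```

>>> servo_tool([
  [0, 0, 1, 0, 0, 0, -1],
  [0, 0, 2, 0, 0, 0, -1],
  [0, 0, 3, 0, 0, 0, -1],
])

```text
clock: 21.15
ee_pos: [505.7, 209.7, 125.8]
ee_rot: [0.001, 0.102, 0.995, 0.0]
wrist_force: [-1.7, 0.9, 14.6]
gripper_width: -0.2
```

>>> servo_tool([
  [0, 0, 1, 0, 0, 0, -1],
  [0, 0, 1, 0, 0, 0, -1],
])

```text
clock: 21.35
ee_pos: [505.6, 209.7, 124.7]
ee_rot: [0.001, 0.102, 0.995, 0.0]
wrist_force: [-0.5, 0.8, 11.7]
gripper_width: -0.2
```

>>> servo_tool([
  [0, 0, 0.5, 0, 0, 0, -1],
  [0, 0, 1, 0, 0, 0, -1],
])

```text
clock: 21.55
ee_pos: [505.7, 209.7, 123.8]
ee_rot: [0.001, 0.102, 0.995, 0.0]
wrist_force: [-0.7, -0.8, 14.5]
gripper_width: -0.4
```

>>> servo_tool([
  [0, 0, 0.5, 0, 0, 0, -1],
  [0, 0, 1, 0, 0, 0, -1],
])

```text
clock: 21.75
ee_pos: [505.7, 209.7, 122.9]
ee_rot: [0.001, 0.102, 0.995, 0.0]
wrist_force: [-1.6, 0.6, 15.1]
gripper_width: 0.1
```

Not home yet; the dip came only from holding still. I'm going on in single small rows.

>>> servo_tool([
  [0, 0, 0.5, 0, 0, 0, -1],
  [0, 0, 1, 0, 0, 0, -1],
])

```text
clock: 21.95
ee_pos: [505.7, 209.7, 121.8]
ee_rot: [0.001, 0.102, 0.995, 0.0]
wrist_force: [-1.1, 1.0, 14.5]
gripper_width: 0.5
```

>>> servo_tool([
  [0, 0, 0.5, 0, 0, 0, -1],
])

```text
clock: 22.05
ee_pos: [505.7, 209.7, 121.4]
ee_rot: [0.001, 0.102, 0.995, 0.0]
wrist_force: [-1.9, -1.1, 15.0]
gripper_width: 0.1
```

>>> servo_tool([
  [0, 0, 0.5, 0, 0, 0, -1],
])

```text
clock: 22.15
ee_pos: [505.7, 209.8, 120.9]
ee_rot: [0.001, 0.102, 0.995, 0.0]
wrist_force: [-1.5, -0.5, 15.7]
gripper_width: 0.3
```

>>> servo_tool([
  [0, 0, 0.5, 0, 0, 0, -1],
])

```text
clock: 22.25
ee_pos: [505.7, 209.7, 120.4]
ee_rot: [0.001, 0.102, 0.995, 0.0]
wrist_force: [-1.5, -0.7, 15.9]
gripper_width: 0.0
```

>>> servo_tool([
  [0, 0, 0.5, 0, 0, 0, -1],
])

```text
clock: 22.35
ee_pos: [505.8, 209.7, 119.9]
ee_rot: [0.001, 0.102, 0.995, 0.0]
wrist_force: [-1.2, 0.5, 14.6]
gripper_width: -0.1
```

>>> servo_tool([
  [0, 0, 0.5, 0, 0, 0, -1],
])

```text
clock: 22.45
ee_pos: [505.7, 209.8, 119.4]
ee_rot: [0.001, 0.102, 0.995, 0.0]
wrist_force: [-1.1, 0.1, 15.4]
gripper_width: 0.1
```

>>> servo_tool([
  [0, 0, 0.5, 0, 0, 0, -1],
])

```text
clock: 22.55
ee_pos: [505.7, 209.7, 118.9]
ee_rot: [0.001, 0.102, 0.995, 0.0]
wrist_force: [-2.1, -0.4, 14.8]
gripper_width: 0.2
```

>>> servo_tool([
  [0, 0, 0.4, 0, 0, 0, -1],
])

```text
clock: 22.65
ee_pos: [505.7, 209.7, 118.5]
ee_rot: [0.001, 0.102, 0.995, 0.0]
wrist_force: [-1.5, 1.0, 15.3]
gripper_width: -0.1
```

>>> servo_tool([
  [0, 0, 0.4, 0, 0, 0, -1],
])

```text
clock: 22.75
ee_pos: [505.6, 209.8, 117.9]
ee_rot: [0.001, 0.102, 0.995, 0.0]
wrist_force: [-1.2, 1.0, 11.4]
gripper_width: -0.0
```

>>> servo_tool([
  [0, 0, 0.4, 0, 0, 0, -1],
])

```text
clock: 22.85
ee_pos: [505.5, 209.7, 117.4]
ee_rot: [0.001, 0.102, 0.995, 0.0]
wrist_force: [-1.1, -1.0, 10.5]
gripper_width: 0.0
```

The force fell from 15.3 to 10.5 N while still moving, so that's the click. I'll back off a little to test that it stays down.

>>> servo_tool([
  [0, 0, -1, 0, 0, 0, -1],
  [0, 0, -2, 0, 0, 0, -1],
  [0, 0, -3, 0, 0, 0, -1],
  [0, 0, -4, 0, 0, 0, -1],
])

```text
clock: 23.25
ee_pos: [504.8, 209.3, 120.4]
ee_rot: [-0.0, 0.102, 0.995, -0.0]
wrist_force: [0.3, 0.5, -1.4]
gripper_width: 0.1
```

It's latched: no push-back after lifting 3 mm. Withdrawing now.

>>> servo_tool([
  [0, 0, -4, 0, 0, 0, -1],
  [0, 0, -8, 0, 0, 0, -1],
  [0, 0, -12, 0, 0, 0, -1],
  [0, 0, -17, 0, 0, 0, -1],
  [0, 0, -22, 0, 0, 0, -1],
  [0, 0, -28, 0, 0, 0, -1],
  [0, 0, -34, 0, 0, 0, -1],
  [0, 0, -41, 0, 0, 0, -1],
  [0, 0, -60, 0, 0, 0, -1],
  [0, 0, -90, 0, 0, 0, -1],
  [0, 0, -120, 0, 0, 0, -1],
  [0, 0, -150, 0, 0, 0, -1],
])

```text
clock: 24.45
ee_pos: [504.9, 209.4, 272.4]
ee_rot: [0.0, 0.102, 0.995, 0.0]
wrist_force: [0.8, 0.3, 0.4]
gripper_width: 0.3
```

>>> servo_tool([
  [0, 100, 0, 0, 0, 0, -1],
  [0, 100, 0, 0, 0, 0, -1],
  [0, 100, 0, 0, 0, 0, -1],
  [0, 100, 0, 0, 0, 0, -1],
  [0, 100, 0, 0, 0, 0, -1],
])

```text
clock: 24.95
ee_pos: [525.3, 306.8, 271.0]
ee_rot: [0.0, 0.102, 0.995, -0.0]
wrist_force: [0.1, -0.9, 0.5]
gripper_width: 0.0
```

```bash
python3 - <<'E'
from h import *
go(505,209,188,78.3)
im,d,W=shot("scene")
cv2.imwrite("pics/s6.png",cv2.resize(im[60:300,200:460,::-1],None,fx=3,fy=2.5*1.0,interpolation=cv2.INTER_CUBIC))
a=np.radians(-11.7); X=np.array([np.cos(a),np.sin(a)]);Y=np.array([-np.sin(a),np.cos(a)])
L=(W[...,:2]-[506.3,209.6]); lx=L@X; ly=L@Y; z=W[...,2]
for n,m in(("-x leaf",(lx>-17)&(lx<-2)),("+x leaf",(lx>2)&(lx<17))):
    m=m&(abs(ly)<26)&(z>50); print(n,m.sum(),np.median(z[m]),np.percentile(z[m],[5,95]))
m=(lx>-15)&(lx<15)&(abs(ly)<25)&(z>100); print("dz/dx",np.polyfit(lx[m],z[m],1))
E
```

```text
0 shift [  0.  -99.9  83.1] rv [-0.01  0.    0.02]
180 shift [  0.  -99.9  83.1] rv [-0.0000e+00 -2.0000e-02 -1.7998e+02]
pos [525.3 306.8 271. ] F [ 0.1 -0.9  0.5] j [ 0.53  0.45  0.4   1.52 -0.    0.73] w 0.0 t 24.95
-x leaf 67 154.41542833598157 [151.6185025  157.74412147]
+x leaf 67 154.25299861078696 [151.43049258 157.0053932 ]
dz/dx [5.92612956e-02 1.57701990e+02]
```

View pics/s6.png

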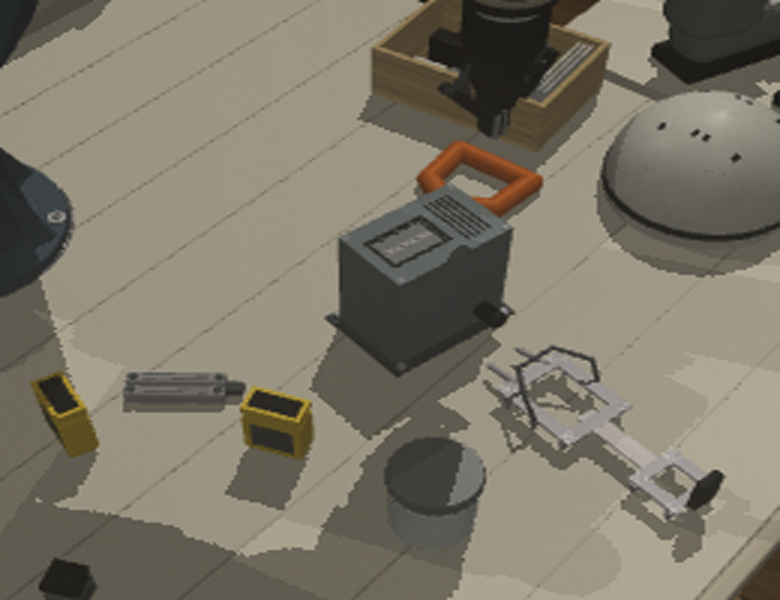

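Both leaves are shut at crop (405,242), with the leaf surface at z≈154 in the flap's shut position. The pack is out of sight beneath them, the gripper is clear at (493,125), and the bystanders stand where they were. I'm handing in.

```bash
python3 -c "
from bench import *
print(sign_off())"
```

```text
the job is handed in; nothing more can be done
None
```

The larger pack is on charge: it clicked home in the charger and stayed down, and I handed the job in at about 25 s on the robot's clock. `sign_off` reports no verdict, so I don't have the official result.

**What I did:** I gripped the pack across its 32 mm faces and lowered it through the flap until it stood on the spring catches. Then I let go and pushed its top down with shut fingers. The force stayed at or below about 16 N in every reading. It fell from 15.3 to 10.5 N at the click, with the fingertips about 40.5 mm below the rim, and I stopped there.

**Last checks:**
- **Catch:** when I lifted the fingers 3 mm the force went to about zero, so the pack did not follow them up.
- **Flap:** both leaves measured level at z ≈ 154 mm, about 3 to 4 mm under the rim, which is their shut position. The pack itself is hidden beneath them.
- **Surroundings:** the gripper was clear of everything. The other things looked unmoved in the last picture, though I judged that by eye; the headlamp was outside it and the spare only partly in it.

One force dip earlier in the push (14.6 to 11.7 N) looked like a click. It came from holding still for a row, and the force rose again when I moved on. No check failed.

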